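Select the yellow feed on the macro rail's H-gate

TASK

On the specimen table, push the black selector lever of the macro rail's drive box out of its park notch, along the crossway of the gate and fully home into the slot with the yellow dot, without going into any other dotted slot on the way. Only push it with the fingertips: do not grip it, pull it up or force it, and leave the sample boxes and the vial alone.

Things in the scene. Friction and masses are not known exactly. Their poses are not given: they have to be found in the camera images.
- gate: grey drive box, fixed, 176 x 136 mm, with a flat aluminium top plate 50 mm above the table; nothing stands on it but the lever and the 2 mm dots. Origin on the table under the gate's centre; x runs along the slots (roughly away from the robot), y along the crossway, z up. A slide rail up to 40 mm high adjoins its +y side (y = 68 to 241 mm, x within 80 mm)
- gate_mid (a point): centre of the crossway, at plate level (axes as the box). The crossway runs along y; it stops the lever's axis at y = +36 and -36 mm, in line with the four dotted slots there, which run to x = +36 and -36 mm. It leaves the lever 1.5 mm of play either way in x, so that a lever pushed out of park stops on its far wall at x = +1.5 mm. All slots are 17 mm wide, the pin in them 14 mm
- gate_park (a point): bottom of the park notch, at plate level, where the lever's axis stops: y = 0, x = -30 mm from the gate's centre. The notch has no dot and opens into the crossway towards +x
- selector: upright black cylindrical grip with a red band, 26 mm across, 12 to 74 mm above the plate (62 to 124 mm above the table); origin on its axis at plate level. The lever slides upright along the slots (2 to 4 N of friction), stays where it is left and never turns. The grip sits on a spring and could be pulled up by 5 N and more, which must not be done
- along (a joint): the lever's place along the gate's x, m: 0 in the crossway, +0.036 or -0.036 fully home in a dotted slot, -0.030 at the bottom of the park notch (starts between -0.030 and -0.022)
- cross (a joint): the lever's place along the gate's y, m: 0 in line with the park notch, +0.036 or -0.036 in line with the dotted slots
- mark_yellow: yellow round dot, 22 mm across, 2 mm high, on the top plate; origin at its centre, at plate level. It marks the slot whose closed end is nearest. Which of the four slots it marks changes from run to run. With the lever fully home in this slot, the lever's axis is 30 mm (horizontally) from this dot's centre
- mark_red: red round dot, 22 mm across, 2 mm high, on the top plate; origin at its centre, at plate level. It marks the slot whose closed end is nearest. Which of the four slots it marks changes from run to run. With the lever fully home in this slot, the lever's axis is 30 mm (horizontally) from this dot's centre
- mark_blue: blue round dot, 22 mm across, 2 mm high, on the top plate; origin at its centre, at plate level. It marks the slot whose closed end is nearest. Which of the four slots it marks changes from run to run. With the lever fully home in this slot, the lever's axis is 30 mm (horizontally) from this dot's centre
- mark_green: green round dot, 22 mm across, 2 mm high, on the top plate; origin at its centre, at plate level. It marks the slot whose closed end is nearest. Which of the four slots it marks changes from run to run. With the lever fully home in this slot, the lever's axis is 30 mm (horizontally) from this dot's centre
- box_a: clear square sample box with a specimen inside, 52 x 52 x 22 mm, loose, about 40 g, on the table; origin at the centre of its underside. Leave it alone
- box_b: clear square sample box with a specimen inside, 52 x 52 x 22 mm, loose, about 40 g, on the table; origin at the centre of its underside. Leave it alone
- vial: upright amber vial with white cap, 27 mm across, 64 mm tall, loose, about 45 g, on the table; origin at the centre of its underside. Leave it alone

How it is judged (in metres and radians):
On the way, in this order (a step that is already met when the one before it is completed fails the run):
1. the lever is pushed out of the park notch into the crossway (value of joint along above -0.005 m).
2. the lever is pushed to an end of the crossway ((value of joint cross above 0.026 m or value of joint cross below -0.026 m)).
At the end, for the whole second after the job is handed in: the lever stands at rest fully home (within 4 mm) in the slot with the yellow dot, its grip down; sample boxes and vial within 15 mm of where they stood (horizontal distance between selector and mark_yellow below 0.034 m and linear speed of selector below 0.01 m/s and height (world z) of selector below 0.053 m and distance of each of box_a, box_b, vial from where it was at the start of the episode below 0.015 m); the robot touches nothing.
It fails at once if the lever enters a slot other than the yellow one (more than 23 mm of its 36 mm deep) (horizontal distance between selector and mark_red below 0.043 m or horizontal distance between selector and mark_blue below 0.043 m or horizontal distance between selector and mark_green below 0.043 m).
It fails at once if the lever's grip is lifted more than 8 mm (height (world z) of selector above 0.058 m).
It fails at once if the lever is gripped hard or forced (over 40 N) (contact force between selector and anything else above 40 N).
It fails at once if a sample box or the vial is moved more than 15 mm, lifted or tipped over (distance of any of box_a, box_b, vial from where it was at the start of the episode above 0.015 m or angle between vial's own z axis and vertical above 0.5 rad).
It also fails if it takes over 48 s, if anything falls off the work surface, if the arm or the gripper's body presses on something with over 40 N, if the wrist force passes 120 N, or if a joint passes its speed limit or range.

ROBOT

A 6-joint arm with a two-finger parallel gripper is mounted at the origin on the work surface. World frame = base frame: x ahead of the robot, y to its left, z up, the work surface at z = 0. Lengths are in mm, angles in degrees, forces in N, time in s.
With the tool pointing down it reaches from about 350 to 850 mm from the base axis. Payload 8.1 kg.
Tool frame: the origin (TCP) lies midway between the tips of the shut fingers; the grasp point (between the pads) lies 19 mm behind it; z points along the fingers, y is the direction in which the jaws open and shut (so a half turn about z gives the same grasp; the last joint's range is limited). The gripper opens to 85 mm and grips with 20 to 120 N. Pads are 22 mm wide; open, the fingers measure 114 mm over their backs; the gripper's body (76 mm by 85 mm) begins 54 mm behind the grasp point. The pads swing forward as they close: fully open they stand 13 mm farther back than shut.
Start: joints at [65.294, 7.471, 85.268, -0, 87.261, -4.893], TCP at [203.348, 564.495, 231.292] pointing down, gripper open.
Joint ranges: [-169.43, 169.43], [-51.17, 129.36], [1.28, 143.12], [-76.62, 256.62], [0, 156.53], [-152.29, 152.29]. Speed limits (degrees/s): [136.94, 136.94, 159.86, 180, 180, 180].

INTERFACE

Orientations are given as [roll, pitch, yaw] about the fixed x, y, z axes, in that order (R = Rz(yaw) Ry(pitch) Rx(roll)).
In Python, from bench import telemetry, snapshot, camera_params, job gives the robot as it stands. The module is installed in compiled form; this text tells all that it offers.
- The arm moves only by the shell command python3 -m jog 'ROWS' [FORCE]. ROWS is JSON, a list that holds one entry, the list of rows, each a list of 7 numbers: the shift along the tool's x, y, z in units of 50 mm (1.0 is 50 mm), then the turn, a rotation vector about the tool's x, y, z in units of 2 pi rad (1.0 is 2 pi rad), then the opening, from 0 (shut) to 1 (fully open). In form: [[[dx, dy, dz, rx, ry, rz, claw], ...]]. A call has 1 to 12 rows; each row shifts and turns the commanded pose from where the row before left it, along the tool's axes as they then stand; what a row does not reach is not made up. A row lasts 1/8 s, in which the tool goes at most 62.5 mm and 10.7 degrees, less where a joint would pass 70% of its speed; a pose out of reach is approached as far as the arm can. A call with a number of a shift or a turn outside -1 to 1 is refused whole. A call with a gripper value outside its range is refused whole. The fingers move at their own pace and stop on an object; FORCE is the grip in N (left out, the last holds). Time passes only in rows, so rows that do not move let the fingers close. It gives the time, the measured TCP pose, the force and the opening at its end, in the units of the state.
- telemetry.sense(): the state, without advancing time (a new reading comes with each control period).
- snapshot(name): name is "side" or "top"; returns (picture, depth): 480x640x3 uint8, red, green, blue; 480x640 float32, mm along the optical axis (not along the pixel's ray), 0 where there is no reading.
- camera_params(name): a dict with "K" (3x3 intrinsics, pixels), "extrinsics" (4x4, takes a point from camera to world coordinates). Camera axes: x right, y down, z forward; pixel columns grow to the right and rows downward; lengths in mm; the calibration is good to about 2 mm. A picture is of the moment at which its call begins. camera_params takes no time and is no camera call.
- job.hand_in(): hands the job in, once; it reports no verdict.
The state is a dict: "time": time; "joint_pos": joint angles; "qd": joint speeds; "joint_efforts": joint torques, N m; "tool_pos": TCP position; "tcp_rot": TCP orientation; "ft_force": force on the tool from outside, world axes, zero at the start; "wrist_torque": the same for the moment, N m; "finger_gap": finger opening in mm.
Only numpy, scipy, OpenCV 4.12 (cv2) and the standard library are available. Lean on these libraries where they do the work, as an engineer would, in place of code of your own. Each camera call takes 0.05 s, during which the arm holds its last target. There are 200 camera calls.

## Working session

There is one attempt and no reset: what is moved stays moved. The work goes in short steps, Python scripts to look and compute and a shell command to move; the robot and the scene stay as the last step left them, time stands still between calls to the robot, and variables do not carry over. Pictures are saved under pics/ and viewed, about 8 in all and at most 12, crops included, and the job is handed in when it is done.

```bash
mkdir -p pics && python3 - <<'E'
from bench import telemetry, snapshot, camera_params
import cv2, numpy as np
for n in ("side","top"):
    p,d=snapshot(n); cv2.imwrite(f"pics/{n}0.png",p[:,:,::-1]); np.save(f"pics/{n}0.npy",d)
    c=camera_params(n); print(n,np.round(c["K"],1).tolist(),np.round(c["extrinsics"],3).tolist())
s=telemetry.sense(); print({k:np.round(v,2).tolist() for k,v in s.items()})
E
```

```text
side [[513.3, 0.0, 322.7], [0.0, 513.3, 236.9], [0.0, 0.0, 1.0]] [[0.804, -0.458, 0.38, 343.24], [-0.595, -0.634, 0.494, -355.979], [0.014, -0.623, -0.782, 589.312], [0.0, 0.0, 0.0, 1.0]]
top [[522.8, 0.0, 308.8], [0.0, 522.8, 242.5], [0.0, 0.0, 1.0]] [[-0.005, -1.0, 0.01, 573.306], [-1.0, 0.005, 0.017, -40.374], [-0.017, -0.01, -1.0, 759.374], [0.0, 0.0, 0.0, 1.0]]
{'time': 0.1, 'joint_pos': [65.29, 7.51, 85.32, 0.0, 87.26, -4.89], 'qd': [-0.05, -0.12, -0.24, 0.04, -0.11, 0.01], 'joint_efforts': [0.0, -57.09, -50.19, -0.0, 0.01, 0.0], 'tool_pos': [203.14, 564.04, 230.36], 'tcp_rot': [-179.9, -0.01, 160.19], 'ft_force': [-0.03, -0.3, -0.37], 'wrist_torque': [-0.03, 0.01, -0.05], 'finger_gap': 85.31}
```

View pics/top0.png

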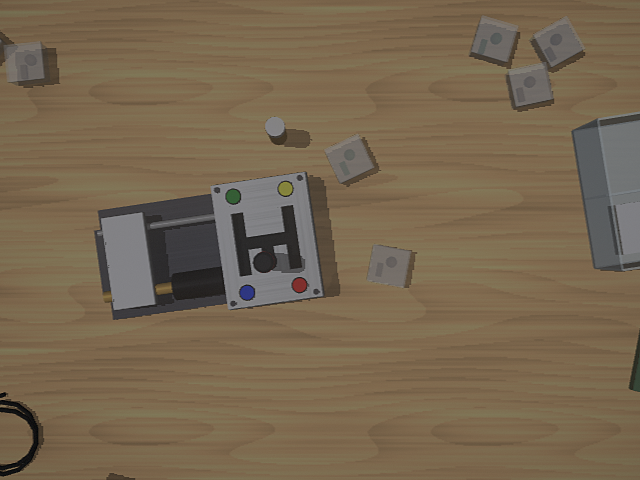

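View pics/side0.png

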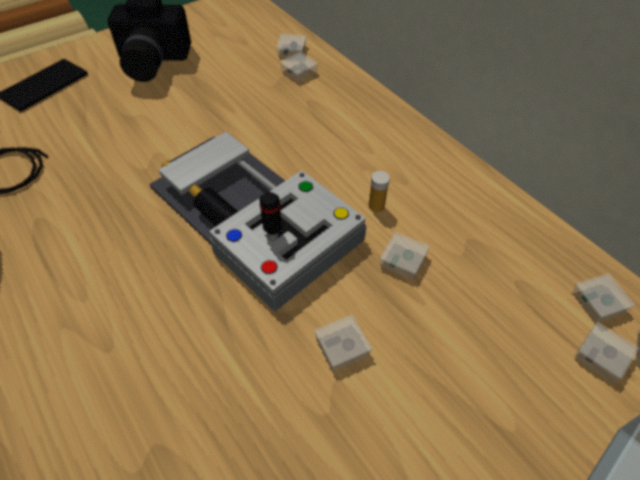

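```bash
cat > h.py <<'E'
from bench import telemetry, snapshot, camera_params
import cv2, numpy as np
def ray(n,uv,z):
    c=camera_params(n);E=np.array(c["extrinsics"]);d=E[:3,:3]@np.linalg.solve(np.array(c["K"]),[uv[0],uv[1],1.]);o=E[:3,3]
    return (o+d*(z-o[2])/d[2])[:2]
def blob(m,lo=60):
    n,_,s,c=cv2.connectedComponentsWithStats(m.astype(np.uint8))
    k=[(s[i,4],c[i]) for i in range(1,n) if s[i,4]>lo]
    return sorted(k,key=lambda t:-t[0])
H={"yellow":(22,35),"green":(45,75),"blue":(105,130),"red":(0,8)}
def dots(n,p,roi):
    x0,y0,x1,y1=roi;h=cv2.cvtColor(p,cv2.COLOR_RGB2HSV);out={}
    for k,(a,b) in H.items():
        m=np.zeros(h.shape[:2],bool)
        m[y0:y1,x0:x1]=((h[...,0]>=a)&(h[...,0]<=b)&(h[...,1]>120)&(h[...,2]>60))[y0:y1,x0:x1]
        bl=blob(m); out[k]=(bl[0][0],np.round(bl[0][1],1),ray(n,bl[0][1],52)) if bl else None
    return out
E
python3 - <<'E'
from h import *
D={}
for n,roi in (("top",(212,172,330,310)),("side",(215,170,370,290))):
    p=cv2.imread(f"pics/{n}0.png")[:,:,::-1].copy()
    d=dots(n,p,roi); D[n]=d
    for k,v in d.items(): print(n,k,v)
    P={k:v[2] for k,v in d.items()}
    c=sum(P.values())/4; ex=(P["green"]+P["yellow"]-P["blue"]-P["red"]); ey=P["green"]+P["blue"]-P["yellow"]-P["red"]
    print("centre",c,"yaw x",np.degrees(np.arctan2(ex[1],ex[0])),"yaw y",np.degrees(np.arctan2(-ey[0],ey[1])),np.linalg.norm(ex)/2,np.linalg.norm(ey)/2)
p=cv2.imread("pics/top0.png"); d=np.load("pics/top0.npy")
print("depth lever",d[255:270,258:272:4].round(0).tolist()[::5])
m=np.zeros(d.shape,bool); m[235:285,240:300]=((d>600)&(d<660))[235:285,240:300]
for a,c in blob(m,20): print(a,c,ray("top",c,124))
E
```

```text
top yellow (np.int32(161), array([285.2, 188.4]), array([653.96560477,   3.12902697]))
top green None
top blue (np.int32(158), array([246.6, 292.3]), array([513.42522713,  56.07893464]))
top red (np.int32(162), array([299.1, 284.6]), array([523.63518277, -15.07603453]))Traceback (most recent call last):
  File "<stdin>", line 7, in <module>
TypeError: 'NoneType' object is not subscriptable
```

```bash
sed -i 's/(45,75)/(40,90)/; s/>120)/>90)/; s/>60))/>35))/' h.py && python3 - <<'E'
from h import *
for n,roi in (("top",(212,172,330,310)),("side",(215,170,370,290))):
    p=cv2.imread(f"pics/{n}0.png")[:,:,::-1].copy()
    d=dots(n,p,roi)
    for k,v in d.items(): print(n,k,v)
    if None in d.values(): continue
    P={k:v[2] for k,v in d.items()}
    c=sum(P.values())/4; ex=(P["green"]+P["yellow"]-P["blue"]-P["red"]); ey=P["green"]+P["blue"]-P["yellow"]-P["red"]
    print("centre",c,"yaw x",np.degrees(np.arctan2(ex[1],ex[0])),"yaw y",np.degrees(np.arctan2(-ey[0],ey[1])),np.linalg.norm(ex)/2,np.linalg.norm(ey)/2)
d=np.load("pics/top0.npy")
m=np.zeros(d.shape,bool); m[235:285,240:300]=((d>600)&(d<660))[235:285,240:300]
for a,c in blob(m,20): print("lever",a,c,ray("top",c,124))
E
```

```text
top yellow (np.int32(170), array([285.2, 188.2]), array([654.21125301,   3.15720581]))
top green (np.int32(151), array([232.5, 196. ]), array([644.11344764,  74.74370391]))
top blue (np.int32(165), array([246.8, 292.3]), array([513.50086491,  55.90080599]))
top red (np.int32(169), array([299.2, 284.5]), array([523.74672679, -15.21552838]))
centre [583.89307309  29.64654683] yaw x 8.112659901993908 yaw y 8.113398028479784 131.85812460031528 72.07281593811561
side yellow (np.int32(127), array([340.6, 212.8]), array([649.80188937,   3.37040802]))
side green (np.int32(95), array([305.3, 185.9]), array([639.94295062,  74.41909631]))
side blue (np.int32(136), array([233.6, 234.8]), array([509.54726058,  56.38172449]))
side red (np.int32(155), array([268.8, 266.4]), array([519.62664707, -14.8530928 ]))
centre [579.72968691  29.82953401] yaw x 7.922363228560123 yaw y 7.976969878095979 131.5409267779043 71.83685122388344
lever 369 [263.31165312 261.87262873] [556.46817139  25.76723784]
```

```bash
python3 -m jog '[[[0,0,0,0,0,-0.0258,0],[0,0,0,0,0,-0.0258,0],[0,0,0,0,0,-0.0258,0],[-0.3,-0.8,0,0,0,0,0],[-0.3,-0.8,0,0,0,0,0],[-0.3,-0.8,0,0,0,0,0],[-0.3,-0.8,0,0,0,0,0],[-0.3,-0.8,0,0,0,0,0],[-0.3,-0.8,0,0,0,0,0],[-0.3,-0.8,0,0,0,0,0],[-0.3,-0.8,0,0,0,0,0],[-0.3,-0.8,0,0,0,0,0]]]' && python3 -m jog '[[[-0.3,-0.74,0,0,0,0,0],[-0.3,-0.74,0,0,0,0,0],[-0.3,-0.74,0,0,0,0,0],[-0.3,-0.74,0,0,0,0,0],[-0.3,-0.74,0,0,0,0,0],[-0.3,-0.74,0,0,0,0,0],[0,0,0,0,0,0,0],[0,0,0,0,0,0,0]]]'
```

```text
time: 1.6
tool_pos: [387.7, 225.6, 231.0]
tcp_rot: [-180.0, -0.0, -171.9]
ft_force: [0.2, 0.5, -0.7]
finger_gap: -0.3
time: 2.6
tool_pos: [507.2, 20.0, 230.8]
tcp_rot: [180.0, -0.1, -172.0]
ft_force: [-0.4, 0.5, -0.3]
finger_gap: -0.5
```

```bash
python3 -m jog '[[[0,0,0.5,0,0,0,0],[0,0,0.5,0,0,0,0],[0,0,0.5,0,0,0,0],[0,0,0.5,0,0,0,0],[0,0,0.5,0,0,0,0],[0,0,0.44,0,0,0,0],[0,0,0,0,0,0,0],[0,0,0,0,0,0,0]]]' && python3 - <<'E'
from h import *
a,_=snapshot("side"); b,_=snapshot("top")
f=lambda p,r:cv2.resize(p[r[1]:r[1]+150,r[0]:r[0]+200,::-1],(400,300),interpolation=cv2.INTER_CUBIC)
cv2.imwrite("pics/1.png",np.hstack([f(a,(190,150)),f(b,(180,170))]))
E
```

```text
time: 3.6
tool_pos: [508.0, 20.4, 85.3]
tcp_rot: [-180.0, 0.1, -171.9]
ft_force: [0.1, -0.1, -0.6]
finger_gap: 0.3
```

View pics/1.png

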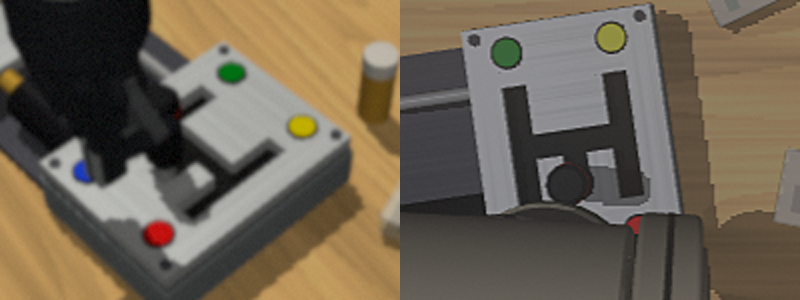

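```bash
python3 -m jog '[[[-0.1,0,0,0,0,0,0],[-0.1,0,0,0,0,0,0],[-0.1,0,0,0,0,0,0],[-0.1,0,0,0,0,0,0],[-0.08,0,0,0,0,0,0],[-0.08,0,0,0,0,0,0],[-0.08,0,0,0,0,0,0],[-0.08,0,0,0,0,0,0],[-0.08,0,0,0,0,0,0],[0,0,0,0,0,0,0]]]' && cat >> h.py <<'E'
YAW=np.radians(8.0); C=np.array([582.,29.7]); G=np.array([[np.cos(YAW),np.sin(YAW)],[-np.sin(YAW),np.cos(YAW)]])
def look(name):
    a,_=snapshot("side"); b,d=snapshot("top")
    f=lambda p,r:cv2.resize(p[r[1]:r[1]+150,r[0]:r[0]+200,::-1],(400,300),interpolation=cv2.INTER_CUBIC)
    cv2.imwrite(name,np.hstack([f(a,(190,150)),f(b,(180,170))]))
    # lever seen from the top: dark top disc near 124 mm, in front of the arm
    m=np.zeros(d.shape,bool); m[190:300,215:325]=((d>625)&(d<645))[190:300,215:325]
    for a_,c in blob(m,60): print("124mm-blob",a_,c.round(1),"gate",(G@(ray("top",c,124)-np.array([583.9,29.6]))).round(1))
    s=telemetry.sense(); print("tcp gate",(G@(np.array(s["tool_pos"])[:2]-C)).round(1),"F gate",(G@np.array(s["ft_force"])[:2]).round(1),s["ft_force"][2],s["time"])
E
python3 -c "
from h import *
look('pics/2.png')"
```

```text
time: 4.95
tool_pos: [547.4, 25.4, 84.1]
tcp_rot: [180.0, -0.0, -171.9]
ft_force: [-1.1, 0.3, 0.4]
finger_gap: 0.0
tcp gate [-35.    0.6] F gate [0.4 0.5] -1.215625006657981 5.05
```

View pics/2.png

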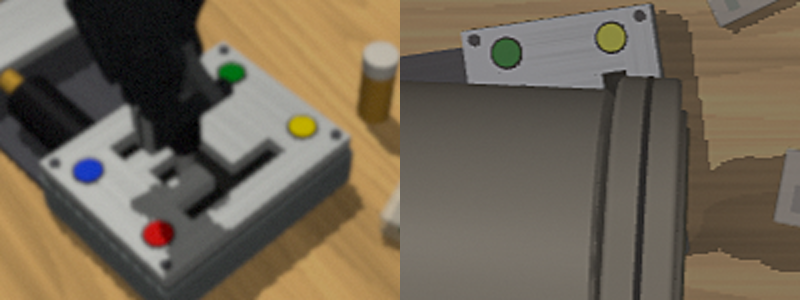

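```bash
python3 -m jog '[[[-0.06,0,0,0,0,0,0],[-0.06,0,0,0,0,0,0],[-0.06,0,0,0,0,0,0],[0,0,0,0,0,0,0]]]' && python3 -m jog '[[[-0.04,0,0,0,0,0,0],[0,0,0,0,0,0,0]]]' && python3 -c "
from h import *
look('pics/3.png')"
```

```text
time: 5.55
tool_pos: [556.3, 26.7, 84.2]
tcp_rot: [180.0, -0.0, -171.9]
ft_force: [-1.7, -0.9, -1.0]
finger_gap: 0.1
time: 5.8
tool_pos: [558.2, 26.9, 84.2]
tcp_rot: [180.0, -0.0, -171.9]
ft_force: [-2.2, -0.5, -0.1]
finger_gap: 0.3
tcp gate [-24.    0.5] F gate [-0.4 -1.6] -0.6688031038368807 5.9
```

View pics/3.png

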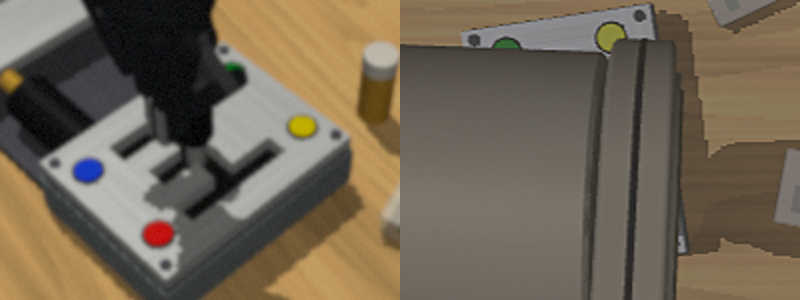

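```bash
python3 -c "
from h import *
for u in ((287.5,229),(287.5,233)): print(G@(ray('side',u,50)-[579.7,29.8]))" ; python3 -m jog '[[[-0.03,0,0,0,0,0,0],[0,0,0,0,0,0,0]]]' && python3 -m jog '[[[-0.03,0,0,0,0,0,0],[0,0,0,0,0,0,0]]]'
```

```text
[-5.98909372 -5.14262143]
[-10.67284585 -10.33466656]
time: 6.15
tool_pos: [559.6, 27.1, 84.2]
tcp_rot: [180.0, -0.0, -171.9]
ft_force: [-2.4, -0.1, -1.1]
finger_gap: -0.1
time: 6.4
tool_pos: [560.3, 27.2, 84.2]
tcp_rot: [180.0, -0.1, -171.9]
ft_force: [-6.8, -0.7, 3.0]
finger_gap: -0.3
```

```bash
python3 -m jog '[[[0.12,0,0,0,0,0,0],[0.14,0,0,0,0,0,0],[0,0.25,0,0,0,0,0],[0,0.25,0,0,0,0,0],[0,0.25,0,0,0,0,0],[0,0.25,0,0,0,0,0],[0,0,0,0,0,0,0],[-0.25,0,0,0,0,0,0],[-0.25,0,0,0,0,0,0],[-0.18,0,0,0,0,0,0],[0,0,0,0,0,0,0],[0,0,0,0,0,0,0]]]' && python3 -c "
from h import *
look('pics/4.png')"
```

```text
time: 7.9
tool_pos: [574.7, 79.6, 84.0]
tcp_rot: [180.0, -0.0, -172.0]
ft_force: [-0.3, 1.3, 0.1]
finger_gap: -0.1
tcp gate [-0.4 50.5] F gate [ 0.  -0.7] -0.11148113117012014 8.0
```

View pics/4.png

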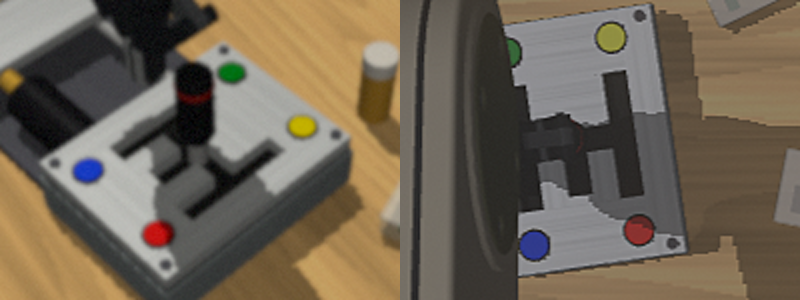

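```bash
python3 -m jog '[[[0,-0.1,0,0,0,0,0],[0,-0.1,0,0,0,0,0],[0,-0.1,0,0,0,0,0],[0,-0.1,0,0,0,0,0],[0,-0.08,0,0,0,0,0],[0,-0.08,0,0,0,0,0],[0,-0.08,0,0,0,0,0],[0,-0.08,0,0,0,0,0],[0,0,0,0,0,0,0]]]' && python3 -c "
from h import *
look('pics/5.png')"
```

```text
time: 9.12
tool_pos: [580.0, 43.8, 84.3]
tcp_rot: [-180.0, 0.0, -172.0]
ft_force: [0.1, 1.9, 1.6]
finger_gap: 0.2
tcp gate [ 0.  14.4] F gate [0.9 0.3] 0.9875512166572669 9.225
```

View pics/5.png

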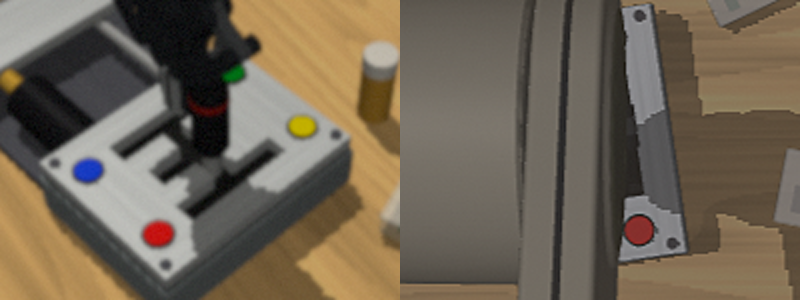

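```bash
python3 -m jog '[[[0,-0.07,0,0,0,0,0],[0,-0.07,0,0,0,0,0],[0,-0.07,0,0,0,0,0],[0,-0.07,0,0,0,0,0],[0,0,0,0,0,0,0]]]' && python3 -m jog '[[[0,-0.04,0,0,0,0,0],[0,0,0,0,0,0,0]]]' && python3 -m jog '[[[0,-0.04,0,0,0,0,0],[0,0,0,0,0,0,0]]]'
```

```text
time: 9.85
tool_pos: [582.0, 29.8, 84.3]
tcp_rot: [-180.0, -0.0, -172.0]
ft_force: [-0.1, 1.2, 1.3]
finger_gap: -0.1
time: 10.1
tool_pos: [582.2, 28.2, 84.3]
tcp_rot: [-180.0, -0.0, -172.0]
ft_force: [0.0, 2.1, 2.3]
finger_gap: -0.3
time: 10.35
tool_pos: [582.5, 26.2, 84.3]
tcp_rot: [-180.0, 0.0, -172.0]
ft_force: [0.1, 1.7, 0.5]
finger_gap: 0.1
```

```bash
python3 -c "
from h import *
look('pics/6.png')"
```

```text
tcp gate [-0.  -3.5] F gate [-0.4  1.8] 2.8505567862748933 10.45
```

View pics/6.png

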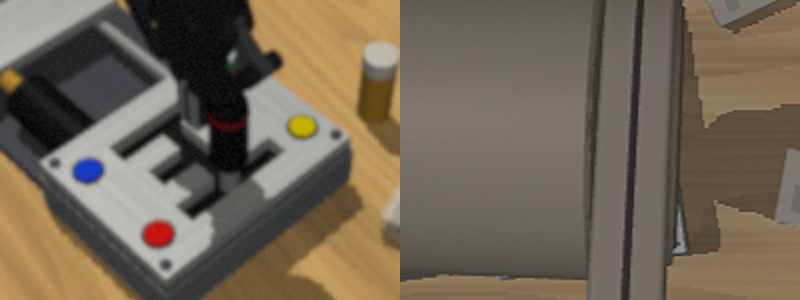

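Lever stands close to the −y end of the crossway (side crop pixel ~(228,180) at its pin); I continue in small steps until the end wall is felt.

```bash
python3 -m jog '[[[0,-0.04,0,0,0,0,0],[0,0,0,0,0,0,0]]]' && python3 -m jog '[[[0,-0.03,0,0,0,0,0],[0,0,0,0,0,0,0]]]' && python3 -m jog '[[[0,-0.03,0,0,0,0,0],[0,0,0,0,0,0,0]]]'
```

```text
time: 10.7
tool_pos: [582.7, 24.2, 84.3]
tcp_rot: [-180.0, -0.0, -172.0]
ft_force: [-0.7, 0.4, 2.3]
finger_gap: 0.1
time: 10.95
tool_pos: [583.0, 22.7, 84.3]
tcp_rot: [-180.0, 0.0, -172.0]
ft_force: [0.2, 1.7, 1.8]
finger_gap: -0.1
time: 11.2
tool_pos: [583.2, 21.4, 84.3]
tcp_rot: [180.0, 0.0, -172.0]
ft_force: [-0.1, 2.6, 2.2]
finger_gap: 0.2
```

```bash
python3 -m jog '[[[0,-0.03,0,0,0,0,0],[0,0,0,0,0,0,0]]]' && python3 -m jog '[[[0,-0.03,0,0,0,0,0],[0,0,0,0,0,0,0]]]'
```

```text
time: 11.45
tool_pos: [583.3, 20.6, 84.4]
tcp_rot: [179.9, 0.0, -171.9]
ft_force: [-0.7, 5.8, 3.7]
finger_gap: 0.3
time: 11.7
tool_pos: [583.4, 20.0, 84.5]
tcp_rot: [179.9, 0.0, -171.9]
ft_force: [-2.3, 10.6, 4.5]
finger_gap: -0.3
```

```bash
python3 -m jog '[[[0,0.12,0,0,0,0,0],[0,0.12,0,0,0,0,0],[0.28,0,0,0,0,0,0],[0.28,0,0,0,0,0,0],[0.28,0,0,0,0,0,0],[0,0,0,0,0,0,0],[0,-0.25,0,0,0,0,0],[0,-0.25,0,0,0,0,0],[0,-0.26,0,0,0,0,0],[0,0,0,0,0,0,0],[0,0,0,0,0,0,0]]]' && python3 -c "
from h import *
look('pics/7.png')"
```

```text
time: 13.08
tool_pos: [545.6, -13.4, 84.2]
tcp_rot: [180.0, -0.0, -172.0]
ft_force: [-0.5, -0.1, -0.1]
finger_gap: 0.2
tcp gate [-42.  -37.2] F gate [-0.2  0.7] -0.16274337070332004 13.175
```

View pics/7.png

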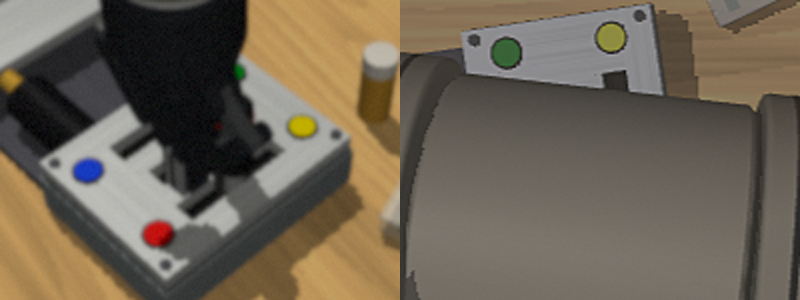

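```bash
python3 -m jog '[[[-0.1,0,0,0,0,0,0],[-0.1,0,0,0,0,0,0],[-0.08,0,0,0,0,0,0],[-0.08,0,0,0,0,0,0],[-0.08,0,0,0,0,0,0],[-0.08,0,0,0,0,0,0],[-0.08,0,0,0,0,0,0],[-0.08,0,0,0,0,0,0],[0,0,0,0,0,0,0]]]' && python3 -m jog '[[[-0.08,0,0,0,0,0,0],[-0.08,0,0,0,0,0,0],[-0.08,0,0,0,0,0,0],[-0.08,0,0,0,0,0,0],[0,0,0,0,0,0,0]]]' && python3 -m jog '[[[-0.04,0,0,0,0,0,0],[0,0,0,0,0,0,0]]]'
```

```text
time: 14.3
tool_pos: [579.6, -8.4, 84.2]
tcp_rot: [180.0, 0.0, -171.9]
ft_force: [-1.4, 0.7, 0.2]
finger_gap: -0.3
time: 14.92
tool_pos: [595.4, -6.2, 84.1]
tcp_rot: [180.0, 0.0, -171.9]
ft_force: [-1.2, 0.8, -0.7]
finger_gap: 0.1
time: 15.18
tool_pos: [597.1, -6.0, 84.2]
tcp_rot: [180.0, -0.0, -171.9]
ft_force: [-1.3, -0.2, -1.2]
finger_gap: 0.0
```

```bash
python3 -m jog '[[[-0.03,0,0,0,0,0,0],[0,0,0,0,0,0,0]]]' && python3 -m jog '[[[-0.03,0,0,0,0,0,0],[0,0,0,0,0,0,0]]]' && python3 -m jog '[[[-0.02,0,0,0,0,0,0],[0,0,0,0,0,0,0]]]'
```

```text
time: 15.42
tool_pos: [598.5, -5.7, 84.2]
tcp_rot: [180.0, -0.0, -171.9]
ft_force: [-1.8, -0.8, -0.1]
finger_gap: -0.0
time: 15.68
tool_pos: [599.7, -5.6, 84.2]
tcp_rot: [180.0, -0.1, -171.9]
ft_force: [-3.9, -0.6, 0.1]
finger_gap: -0.0
time: 15.92
tool_pos: [600.0, -5.5, 84.1]
tcp_rot: [180.0, -0.1, -171.9]
ft_force: [-8.5, -1.0, 3.5]
finger_gap: -0.3
```

```bash
python3 -m jog '[[[0.1,0,0,0,0,0,0],[0.3,0,0,0,0,0,0],[0.5,0,0,0,0,0,0],[0.5,0,-0.5,0,0,0,0],[0.5,0,-0.5,0,0,0,0],[0.5,0,-0.5,0,0,0,0],[0.5,0,-0.5,0,0,0,0],[0,0,0,0,0,0,0],[0,0,0,0,0,0,0]]]' && python3 - <<'E'
from h import *
look('pics/8.png')
p,_=snapshot("top"); q,_=snapshot("side")
print({k:v and v[2].round(1) for k,v in dots("top",p,(212,172,330,310)).items()})
for n,i in (("top",p),("side",q)):
    o=cv2.imread(f"pics/{n}0.png")[:,:,::-1]
    r=(slice(110,290),slice(262,420)) if n=="top" else (slice(165,370),slice(316,435))
    df=np.abs(i[r].astype(int)-o[r]).max(2)>60; print(n,[(a,(c+[r[1].start,r[0].start]).round()) for a,c in blob(df,15)])
E
```

```text
time: 17.05
tool_pos: [458.2, -25.7, 184.4]
tcp_rot: [-180.0, 0.1, -172.0]
ft_force: [0.4, -0.2, -0.2]
finger_gap: -0.0
124mm-blob 345 [284.8 206.6] gate [ 35.1 -35.6]
tcp gate [-130.9  -37.5] F gate [0.1 0.8] 0.17766409562862456 17.15
{'yellow': array([654.2,   3.1]), 'green': array([644.2,  74.7]), 'blue': array([513.5,  55.9]), 'red': array([523.7, -15.2])}
top [(np.int32(215), array([285., 204.])), (np.int32(89), array([281., 259.])), (np.int32(84), array([296., 269.])), (np.int32(82), array([268., 268.]))]
side [(np.int32(705), array([326., 202.])), (np.int32(149), array([332., 234.]))]
```

View pics/8.png

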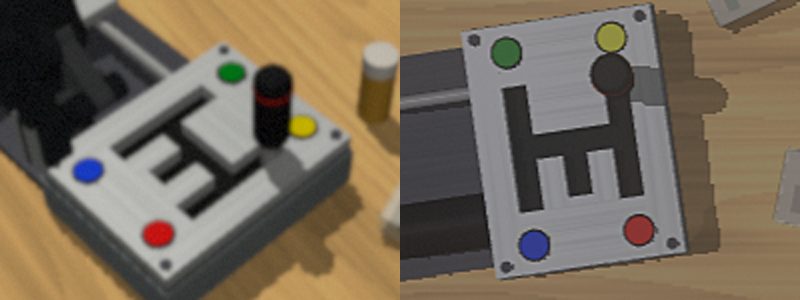

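The lever stands at the end of the yellow slot, with its top at (610,75) in the top crop. That puts it at about gate (35, −36). The boxes and vial have not moved, and the arm is clear.

```bash
python3 -c "
from bench import job
print(job.hand_in())"
```

```text
the job is handed in; nothing more can be done
None
```

The lever is home in the yellow slot and the job is handed in; no verdict was reported. I pushed it with the shut fingertips in three strokes: +x out of park to the far wall of the crossway, −y along the crossway to its end, and +x into the yellow slot.

- **Forces:** I felt a stop at the end of each stroke, at about 7, 11 and 9 N. These are end-of-call readings, so any peaks within a move were not seen.
- **Final position:** The last top view puts the lever's axis at gate (35.1, −35.6) mm, against a nominal (36, −36). This is within the 4 mm allowed.
- **Surroundings:** Comparing the areas around the boxes and vial before and after showed changes only on the gate, from the lever and shadows. The arm was withdrawn, read no contact force, and the clock stood at about 17 s.
- **Disagreement:** The two cameras differed by about 4 mm in x on the gate's centre. I used a value between them, and the wall contacts matched it to within about 1 mm.

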